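# Nest three handled dip pans with their handles fanned

### The job

Put the dip pans away as a nest with the handles fanned: set the middle pan (blue grip) into the big pan (black grip), then the small pan (red grip) into the middle one. Each pan must sit level and fully down on the floor of the pan below, its handle shank dropped into the slot of that pan's yellow collar, which lies clockwise from that pan's handle; feel for the slot. Do not drag the big pan along or round by its collar (it and its handle stay where they are to within a finger's width or so), and leave the grey paint tin alone.

Things in the scene. Friction and masses are not known exactly. Their poses are not given: they have to be found in the camera images.
- big_pan: Big pan, black grip, loose, 2 kg. Round, steel, outer radius 43.5, inner 40.5 mm (4 to 6 mm less at the bottom: the lowest 16 mm taper), floor 4 mm thick, 37 mm high. Origin: centre of the underside, z up, handle along the body's own -x. 
- middle_pan: Middle pan, blue grip, loose, 0.2 to 0.3 kg. Round, steel, outer radius 36.5, inner 33.5 mm (4 to 6 mm less at the bottom: the lowest 16 mm taper), floor 4 mm thick, 46 mm high. Origin: centre of the underside, z up, handle along the body's own -x. Fully nested, its underside is 4 mm above that of the big pan; with its shank riding on top of that pan's collar (pan held level), 9 mm higher still.
- small_pan: Small pan, red grip, loose, 0.1 to 0.17 kg. Round, steel, outer radius 30, inner 27 mm (4 to 6 mm less at the bottom: the lowest 16 mm taper), floor 4 mm thick, 46 mm high. Origin: centre of the underside, z up, handle along the body's own -x. Fully nested, its underside is 4 mm above that of the middle pan; with its shank riding on top of that pan's collar (pan held level), 8 mm higher still.
- big_pan_grip (a point): Point on the centre line of the big pan's handle, 100 mm from the pan's axis, 13 mm above its underside. Handle: steel shank 10 mm wide and high from the wall to 72 mm from the axis, then the black grip, 14 mm wide and high, to 138 mm.
- middle_pan_grip (a point): Point on the centre line of the middle pan's handle, 100 mm from the pan's axis, 29 mm above its underside (pinch it here from above). Handle: steel shank 10 mm wide and high from the wall to 72 mm from the axis, then the blue grip, 14 mm wide and high, to 138 mm.
- small_pan_grip (a point): Point on the centre line of the small pan's handle, 100 mm from the pan's axis, 38 mm above its underside (pinch it here from above). Handle: steel shank 10 mm wide and high from the wall to 72 mm from the axis, then the red grip, 14 mm wide and high, to 138 mm.
- big_pan_rim (a point): Centre of the top edge of the big pan's yellow collar, on the pan's axis, 37 mm above its underside. The collar (10 mm high, radii 39.5 to 45.5 mm) forms the rim and has one slot, 15 mm wide, 10 mm deep, open at the top, 0.6 to 1.2 rad clockwise (from above) of this pan's handle: not measured, feel or look for it. It turns only stiffly (0.6 N m).
- middle_pan_rim (a point): Centre of the top edge of the middle pan's yellow collar, on the pan's axis, 46 mm above its underside. The collar (10 mm high, radii 32.5 to 38.5 mm) forms the rim and has one slot, 15 mm wide, 10 mm deep, open at the top, 0.6 to 1.2 rad clockwise (from above) of this pan's handle: not measured, feel or look for it. It turns only stiffly (0.6 N m).
- paint_tin: grey round paint tin, 63 mm across, 60 mm high, loose bystander; origin at the centre of its underside

How it is judged:
By the outcome, as a careful person would: the job done as asked, in the order asked, and still so for the second after the job is handed in, with the robot touching nothing.
It also fails if it takes over 72 s, if anything falls off the work surface, if the arm or the gripper's body presses on something with over 40 N, if the wrist force passes 120 N, or if a joint passes its speed limit or range.

### The arm

A 6-joint arm with a two-finger parallel gripper is mounted at the origin on the work surface; the furniture and walls round the work are solid. World frame = base frame: x ahead of the robot, y to its left, z up, the work surface at z = 0. Lengths are in m, angles in rad, forces in N, time in s.
With the tool pointing down it reaches from about 0.3 to 0.75 m from the base axis. Payload 8.5 kg.
Tool frame: the origin (TCP) lies at the very end of the fingers, on their centre line; the grasp point (between the pads) lies 19 mm behind it; z points along the fingers, y is the line along which they close (so a half turn about z gives the same grasp; the last joint's range is limited). The gripper opens to 88 mm and grips with 3 to 60 N. Pads are 18 mm wide; open, the fingers measure 123 mm over their backs; the gripper's body (75 mm by 187 mm) begins 45 mm behind the grasp point.
Start: joints at [0.917, 0.381, 1.297, -0, 1.464, -0.215], TCP at [0.234, 0.498, 0.239] pointing down, gripper open.
Joint ranges: [-3.11, 3.11], [-0.89, 2.33], [0.22, 2.48], [-1.42, 4.56], [0.17, 2.85], [-2.88, 2.88]. Speed limits (rad/s): [2.39, 2.39, 3.14, 3.14, 3.14, 3.14].

### API

Orientations are given as a unit quaternion [x, y, z, w].
In Python, from workcell import bot, eyes, workorder, read_state gives the robot as it stands (bot), with the cameras (eyes), the readings as plain functions and the job (workorder).
- The arm moves only by the shell command python3 inch.py 'ROWS' [OPENING] [FORCE]. ROWS is one flat JSON list of numbers that holds 1 to 8 rows one after another, with no inner brackets; each row has 4 numbers: dx, dy, dz in m, then a turn about the tool's z in rad; each row is the pose to reach, as a shift and turn from the pose commanded when the command began, along the tool's axes at that moment; what a row does not reach only later rows make up. A row lasts 1/8 s, in which the tool goes at most 0.0625 m and 0.188 rad, less where a joint would pass 70% of its speed; a pose out of reach is approached as far as the arm can. OPENING is the finger opening in m, set as the command begins (- or left out keeps the last). The fingers move at their own pace and stop on an object; FORCE is the grip in N (left out, the last holds). Time passes only in rows, so rows that do not move let the fingers close. It prints the time, the measured TCP pose, the force, the opening and the grip force at its end. Input that does not fit is refused with a message, and nothing moves.
- read_state(): the state, without advancing time (a new reading comes with each control period).
- eyes.capture(name): name is "side" or "top" or "wrist"; returns a dict with "img" (400x640x3 uint8, blue, green, red), "K" (3x3 intrinsics, pixels), "T" (4x4, takes a point from camera to world coordinates); the wrist camera has in their place "tool_from_camera" (4x4, takes a point from camera to tool coordinates, whose origin is the TCP and whose axes are the flange's). Camera axes: x right, y down, z forward; pixel columns grow to the right and rows downward; lengths in m; the calibration is good to about 2 mm. A picture is of the moment at which its call begins: read the wrist's pose just before it. There is no depth.
- workorder.hand_in(): hands the job in; it is judged then, once.
The state is a dict: "time": time; "joint_positions": joint angles; "qd": joint speeds; "joint_efforts": joint torques, N m; "tcp_pos": TCP position; "ee_rot": TCP orientation; "ft_force": force on the tool from outside, world axes, zero at the start; "torque": the same for the moment, N m; "width": finger opening in m; "finger_force": force on a finger pad.
Only numpy, scipy, OpenCV 4.12 (cv2) and the standard library are available. Lean on these libraries where they do the work, as an engineer would, in place of code of your own. Each camera call takes 0.05 s, during which the arm holds its last target. There are 200 camera calls.

## Working session

There is one attempt and no reset: what is moved stays moved. The work goes in short steps, Python scripts to look and compute and a shell command to move; the robot and the scene stay as the last step left them, time stands still between calls to the robot, and variables do not carry over. Pictures are saved under pics/ and viewed, at most 10 in all, crops included, and the job is handed in when it is done.

```bash
ls; mkdir -p pics; python3 - <<'E'
from workcell import bot, eyes, workorder, read_state
import cv2,json,numpy as np
s=read_state();print({k:np.round(v,4).tolist() for k,v in s.items()})
a=eyes.capture("top");b=eyes.capture("side")
for n,c in(("top",a),("side",b)):
    cv2.imwrite(f"pics/{n}0.png",c["img"]);np.savez(f"pics/{n}0.npz",**c);print(n,np.round(c["K"],1).tolist(),np.round(c["T"],3).tolist())
E
```

```text
inch.py
pics
workcell.py
{'time': 0.0, 'joint_positions': [0.9167, 0.3812, 1.2983, -0.0, 1.4636, -0.2153], 'qd': [-0.0006, 0.0017, -0.0004, -0.0022, -0.0002, -0.0004], 'joint_efforts': [0.001, -43.7936, -22.4557, 0.0714, 0.0352, -0.0002], 'tcp_pos': [0.2335, 0.4977, 0.2381], 'ee_rot': [0.2176, 0.976, -0.0007, -0.0003], 'ft_force': [0.1521, -0.5484, -0.1901], 'torque': [0.0295, -0.0352, 0.0259], 'finger_force': 0.0, 'width': 0.0884}
top [[377.3, 0.0, 316.1], [0.0, 377.3, 197.8], [0.0, 0.0, 1.0]] [[0.029, -0.999, 0.033, 0.517], [-0.999, -0.028, 0.029, -0.133], [-0.028, -0.034, -0.999, 0.901], [0.0, 0.0, 0.0, 1.0]]
side [[461.2, 0.0, 323.2], [0.0, 461.2, 203.4], [0.0, 0.0, 1.0]] [[-0.927, -0.309, 0.213, 0.359], [-0.375, 0.737, -0.562, 0.377], [0.016, -0.601, -0.799, 0.78], [0.0, 0.0, 0.0, 1.0]]
```

View pics/top0.png

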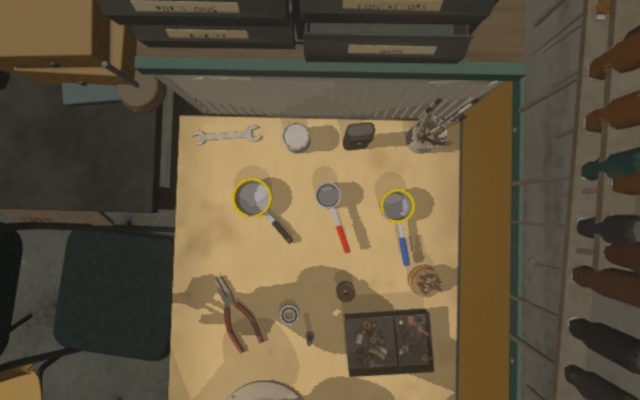

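View pics/side0.png

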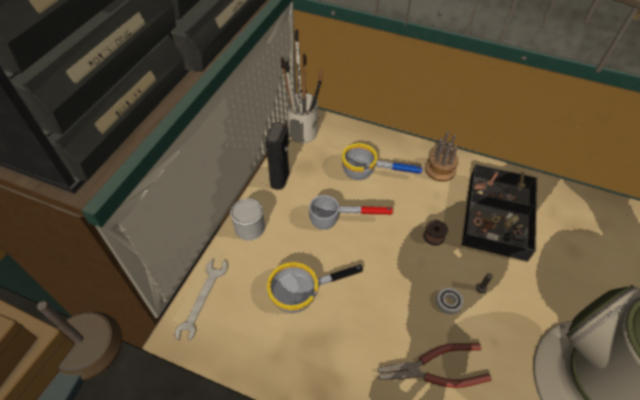

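The top view shows the big pan at (252,198) with its black grip to the lower right, the small pan at (328,195), the middle pan at (397,205), and the tin at (297,137). The side view shows the same pans at (293,286), (324,211) and (360,161). The slots can't be made out at this size.

```bash
cat > h.py <<'E'
import numpy as np,cv2
from scipy.spatial.transform import Rotation as R
def load(n): return dict(np.load(f"pics/{n}.npz"))
def wristT(s,c):
    T=np.eye(4);T[:3,:3]=R.from_quat(s["ee_rot"]).as_matrix();T[:3,3]=s["tcp_pos"];return T@c["tool_from_camera"]
def ray(c,p):
    d=np.linalg.inv(c["K"])@[p[0],p[1],1.];return c["T"][:3,3],c["T"][:3,:3]@d
def plane(c,p,z):
    o,d=ray(c,p);return o+d*(z-o[2])/d[2]
def tri(obs):
    A=np.zeros((3,3));b=np.zeros(3)
    for c,p in obs:
        o,d=ray(c,p);d=d/np.linalg.norm(d);P=np.eye(3)-np.outer(d,d);A+=P;b+=P@o
    x=np.linalg.solve(A,b);return x
def mask(im,col):
    h=cv2.cvtColor(im,cv2.COLOR_BGR2HSV)
    lo,hi={"yellow":((24,150,110),(34,255,255)),"blue":((100,120,50),(130,255,255)),"red":((0,190,90),(6,255,255)),"black":((0,0,0),(180,255,60))}[col]
    return cv2.inRange(h,lo,hi)
def blobs(im,col,amin=40):
    cs=cv2.findContours(mask(im,col),cv2.RETR_EXTERNAL,cv2.CHAIN_APPROX_NONE)[0]
    return sorted([c for c in cs if cv2.contourArea(c)>amin],key=cv2.contourArea,reverse=True)
E
python3 - <<'E'
from h import *
for n in("top0","side0"):
    c=load(n)
    for col in("yellow","blue","red","black"):
        for b in blobs(c["img"],col)[:12]:
            e=cv2.fitEllipse(b);r=cv2.minAreaRect(b)
            x,y=r[0]
            if col in("red","black") and cv2.contourArea(b)>600: continue
            print(n,col,cv2.contourArea(b),np.round(e[0],1),np.round(e[1],1),"rect",np.round(r[0],1),np.round(r[1],1))
E
```

```text
top0 yellow 190.0 [251.6 197.4] [36.9 37.3] rect [251.5 197. ] [38. 39.]
top0 yellow 180.5 [397.1 205.5] [31.7 32.4] rect [397.  205.5] [33. 34.]
top0 blue 70.5 [403.7 250.7] [ 4.  30.1] rect [403.9 251.3] [25.7  4.2]
top0 red 68.0 [341.8 236.9] [ 3.9 27.5] rect [341.9 237.1] [22.1  4.1]
top0 black 566.5 [582.  439.2] [ 94.  384.9] rect [393.7 366.5] [61.7 69.7]
top0 black 381.5 [513.7 253.5] [  5.8 139.2] rect [513.5 259.5] [73.  7.]
top0 black 305.0 [512.2 374.4] [ 6.4 87.1] rect [512.4 369.1] [ 6.8 60. ]
top0 black 236.0 [483.3 330.6] [57.6 60.9] rect [524.3 335.3] [75.7 21.9]
top0 black 229.5 [385.2 313.7] [  3.5 117. ] rect [385.4 313.7] [ 4.  81.2]
top0 black 181.5 [514.3 204.8] [ 5.9 49.9] rect [514.  202.5] [35.  6.]
side0 yellow 47.5 [358.  155.6] [24.1 29.6] rect [352.6 155.4] [20.9 26. ]
side0 blue 134.5 [405.8 167.5] [ 5.8 33.9] rect [406.5 167.5] [27.7  6. ]
side0 red 145.5 [375.4 210. ] [ 6.2 32.5] rect [376.5 210. ] [ 6. 29.]
side0 black 500.5 [596.4 308.9] [16.  72.6] rect [596.4 307. ] [13.2 81.8]
side0 black 395.0 [579.5 372.1] [18.7 54.4] rect [576.2 372.1] [54.4 20.1]
side0 black 383.0 [435.1 232.7] [20.2 24.4] rect [435.  232.4] [20.6 23.6]
side0 black 171.5 [626.6 319.5] [11.4 41.8] rect [626.1 318.7] [12.3 47.3]
side0 black 170.5 [345.5 272.4] [ 6.4 39.3] rect [346.2 272.2] [ 6.6 31.3]
```

```bash
python3 - <<'E'
from h import *
from workcell import bot, eyes, workorder, read_state
t=load("top0");s=load("side0")
bc=plane(t,(251.6,197.4),.037);mc=plane(t,(397.1,205.5),.046);sc=plane(t,(328,195),.046)
print("big",bc,"mid",mc,"small",sc)
mg=tri([(t,(403.9,251)),(s,(406.2,167.5))]);sg=tri([(t,(341.9,237)),(s,(376,210))])
print("midgrip",mg,"smallgrip",sg,"blackgrip",plane(t,(282,229),.015), plane(s,(346,272.3),.015))
for n,g,c in(("m",mg,mc),("s",sg,sc)):
    v=g-c;print(n,np.linalg.norm(v[:2]),np.arctan2(v[1],v[0]))
w=eyes.capture("wrist");print(np.round(w["tool_from_camera"],3),np.round(w["K"],1))
cv2.imwrite("pics/w0.png",w["img"])
st=read_state();w["T"]=wristT(st,w)
for p in((320,200),(0,0),(640,0),(0,400),(640,400)):print(p,plane(w,p,.04))
print("axes",np.round(R.from_quat(st["ee_rot"]).as_matrix(),3))
E
```

```text
big [0.54191506 0.04142561 0.037     ] mid [ 0.53267203 -0.29039435  0.046     ] small [ 0.55198812 -0.13420598  0.046     ]
midgrip [ 0.42973319 -0.31115078  0.02913228] smallgrip [ 0.45569945 -0.16903381  0.03860083] blackgrip [ 0.47032284 -0.02851741  0.015     ] [ 0.46375787 -0.02804047  0.015     ]
m 0.10501063382140154 -2.942622190407338
s 0.10239378374244637 -2.794530932783636
[[ 0.    -0.959 -0.283  0.073]
 [ 1.     0.     0.    -0.   ]
 [-0.    -0.283  0.959 -0.145]
 [ 0.     0.     0.     1.   ]] [[276.    0.  321.4]
 [  0.  276.  202.4]
 [  0.    0.    1. ]]
(320, 200) [0.25524435 0.48505438 0.04      ]
(0, 0) [-0.09074379  0.27023627  0.04      ]
(640, 0) [0.19943306 0.88834941 0.04      ]
(0, 400) [ 0.34152196 -0.13839171  0.04      ]
(640, 400) [0.78756198 0.81556127 0.04      ]
axes [[-0.905  0.425 -0.001]
 [ 0.425  0.905 -0.001]
 [ 0.    -0.001 -1.   ]]
```

```bash
python3 inch.py '[-0.05, -0.03, 0, -0.08, -0.1, -0.06, 0.02, -0.16, -0.15, -0.09, 0.03, -0.24, -0.2, -0.12, 0.05, -0.32, -0.25, -0.15, 0.06, -0.4, -0.3, -0.18, 0.07, -0.48, -0.35, -0.21, 0.08, -0.56, -0.4, -0.245, 0.1, -0.64]'
python3 inch.py '[-0.04, -0.06, 0.01, 0, -0.04, -0.06, 0.01, 0]'
cat > look.py <<'E'
import sys
from h import *
from workcell import bot, eyes, workorder, read_state
n=sys.argv[1]
s=read_state();w=eyes.capture("wrist");w["T"]=wristT(s,w);np.savez(f"pics/{n}.npz",**w)
u=w["img"]
if len(sys.argv)>2:
    a,b,c,d=map(int,sys.argv[2].split(","));u=cv2.resize(u[b:d,a:c],None,fx=2,fy=2,interpolation=cv2.INTER_CUBIC)
cv2.imwrite(f"pics/{n}.png",u)
for b in blobs(w["img"],"yellow"):print(cv2.contourArea(b),np.round(cv2.fitEllipse(b),1) if 0 else cv2.fitEllipse(b),cv2.boundingRect(b))
E
python3 look.py w1; python3 -c "
from workcell import bot, eyes, workorder, read_state;s=read_state();print(s['tcp_pos'],s['ee_rot'])"
```

```text
time: 1.15
tcp_pos: [0.4921, 0.1059, 0.1392]
ee_rot: [-0.102, 0.995, -0.0, 0.001]
ft_force: [1.2, 1.4, 0.3]
width: 0.0882
finger_force: 0.0
time: 1.4
tcp_pos: [0.5436, 0.0541, 0.1282]
ee_rot: [-0.099, 0.995, -0.0, -0.0]
ft_force: [-0.6, 1.2, 0.0]
width: 0.0873
finger_force: 0.0
1196.0 ((309.2968444824219, 197.97601318359375), (92.26383209228516, 95.62808990478516), 101.82978057861328) (259, 149, 101, 98)
[0.54322715 0.05486434 0.12838025] [-9.90671734e-02  9.95080664e-01  1.61261123e-05 -4.09633806e-04]
```

View pics/w1.png

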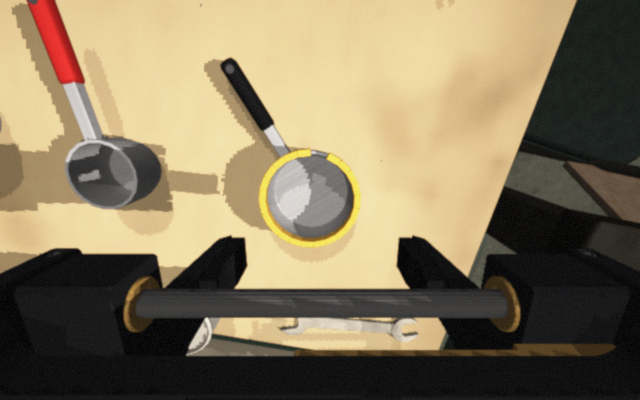

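The slot shows as a gap in the yellow ring at about (319,153), clockwise from the black handle at (280,140). I'll measure its angle.

```bash
cat > ring.py <<'E'
import sys
from h import *
def ring(n,z,r0,blob=0,ztop=None):
    c=load(n);m=mask(c["img"],"yellow");bl=blobs(c["img"],"yellow")
    b=bl[blob];keep=np.zeros_like(m);x,y,w,h=cv2.boundingRect(b);m2=np.zeros_like(m);m2[y-6:y+h+6,x-6:x+w+6]=m[y-6:y+h+6,x-6:x+w+6]
    # all yellow pixels -> plane
    v,u=np.nonzero(m2);P=np.array([plane(c,(a,d),z)[:2] for a,d in zip(u,v)])
    # circle fit to mean radius
    A=np.c_[2*P,np.ones(len(P))];
    for _ in range(4):
        s=np.linalg.lstsq(A,(P**2).sum(1),rcond=None)[0];ctr=s[:2];r=np.hypot(*(P-ctr).T)
        k=abs(r-np.median(r))<.004;A=A[k];P=P[k]
    th=np.sort(np.arctan2(*(P-ctr).T[::-1]));
    g=np.diff(np.r_[th,th[0]+2*np.pi]);i=np.argsort(g)[::-1][:3]
    print(n,"ctr",ctr,"r",np.sqrt(s[2]+ctr@ctr),"gaps",[(round(th[j]+g[j]/2,3),round(g[j],3)) for j in i])
    return ctr
if __name__=="__main__": 
    ring(sys.argv[1],float(sys.argv[2]),0,int(sys.argv[3]) if len(sys.argv)>3 else 0)
E
python3 look.py w2; python3 ring.py w2 .037;python3 ring.py w1 .037; python3 ring.py top0 .037 0; python3 ring.py top0 .046 1
python3 - <<'E'
from h import *
c=load("w2")
for col in("black","red"):
    for b in blobs(c["img"],col):
        r=cv2.minAreaRect(b);print(col,r[0],r[1],plane(c,r[0],.013 if col=="black" else .038)) if cv2.contourArea(b)<4000 else 0
# slot window: image unwarped ring profile
E
```

```text
1192.0 ((308.80499267578125, 197.92514038085938), (92.23285675048828, 95.51827239990234), 99.58793640136719) (259, 149, 100, 98)
w2 ctr [0.54006115 0.04275698] r 0.04232815420619584 gaps [(np.float64(3.136), np.float64(0.379)), (np.float64(0.177), np.float64(0.021)), (np.float64(1.763), np.float64(0.021))]
w1 ctr [0.5403876  0.04240999] r 0.042327550166591926 gaps [(np.float64(3.141), np.float64(0.387)), (np.float64(1.764), np.float64(0.021)), (np.float64(0.188), np.float64(0.021))]
top0 ctr [0.54194993 0.04146065] r 0.0426196475396956 gaps [(np.float64(3.146), np.float64(0.425)), (np.float64(0.039), np.float64(0.052)), (np.float64(-1.549), np.float64(0.051))]
top0 ctr [ 0.53279392 -0.29034202] r 0.03560135819866175 gaps [(np.float64(2.388), np.float64(0.484)), (np.float64(-0.004), np.float64(0.06)), (np.float64(-3.094), np.float64(0.06))]
black (245.72215270996094, 93.42843627929688) (78.4339599609375, 15.264150619506836) [ 0.46174164 -0.02974793  0.013     ]
black (145.49998474121094, 175.49998474121094) (26.999996185302734, 48.99999237060547) [ 0.55373025 -0.11490378  0.013     ]
black (88.3144302368164, 167.5824737548828) (24.67291259765625, 40.918453216552734) [ 0.55671522 -0.16830912  0.013     ]
black (97.55769348144531, 180.78846740722656) (5.295135498046875, 19.21938133239746) [ 0.56808555 -0.16004948  0.013     ]
red (56.39990997314453, 41.92329406738281) (91.50381469726562, 24.5466365814209) [ 0.45468706 -0.16858262  0.038     ]
```

```bash
python3 inch.py '[0.02, -0.055, 0, 0, 0.04, -0.11, 0, 0, 0.06, -0.165, 0, 0, 0.075, -0.22, 0, 0, 0.095, -0.275, 0, 0, 0.11, -0.335, 0, 0, 0.11, -0.335, 0, 0, 0.11, -0.335, 0, 0]'
python3 look.py w3; python3 ring.py w3 .046
python3 - <<'E'
from h import *
from workcell import bot, eyes, workorder, read_state
c=load("w3")
for n,z in(("w3",.029),("w2",.038)):
  c=load(n)
  for col in("blue","red"):
    for b in blobs(c["img"],col):
        r=cv2.minAreaRect(b);bx=cv2.boxPoints(r);q=sorted(range(4),key=lambda i:np.linalg.norm(bx[i]-bx[(i+1)%4]))[:2]
        e=[(bx[i]+bx[(i+1)%4])/2 for i in q];E=[plane(c,p,z) for p in e];d=E[0]-E[1]
        if cv2.contourArea(b)>300:print(n,col,plane(c,r[0],z),"ends",E,"ang",np.arctan2(d[1],d[0]),np.linalg.norm(d))
s=read_state();print(s['tcp_pos'],s['ee_rot'])
E
```

```text
time: 2.5
tcp_pos: [0.5012, -0.2915, 0.1294]
ee_rot: [-0.101, 0.995, 0.0, -0.0]
ft_force: [-0.1, 0.2, 0.1]
width: 0.0882
finger_force: 0.0
844.0 ((315.8153076171875, 237.61810302734375), (73.15092468261719, 79.04528045654297), 93.72704315185547) (274, 199, 84, 78)
w3 ctr [ 0.53023772 -0.29061396] r 0.035302650052479526 gaps [(np.float64(2.362), np.float64(0.467)), (np.float64(1.761), np.float64(0.028)), (np.float64(1.788), np.float64(0.026))]
w3 blue [ 0.42683885 -0.31148471  0.029     ] ends [array([ 0.39656338, -0.31753071,  0.029     ]), array([ 0.4595494 , -0.30495243,  0.029     ])] ang -2.944485998317176 0.06422967715599062
w3 red [ 0.45219515 -0.16411697  0.029     ] ends [array([ 0.42230233, -0.17574321,  0.029     ]), array([ 0.48439158, -0.15159478,  0.029     ])] ang -2.7706648916034524 0.06661997799522779
w2 red [ 0.45468706 -0.16858262  0.038     ] ends [array([ 0.42845967, -0.1787582 ,  0.038     ]), array([ 0.48302802, -0.15758704,  0.038     ])] ang -2.7714953324359284 0.058531392767812565
[ 0.50136528 -0.29121236  0.12952228] [-1.01453032e-01  9.94840260e-01  3.54387031e-04 -1.13152261e-04]
```

View pics/w3.png

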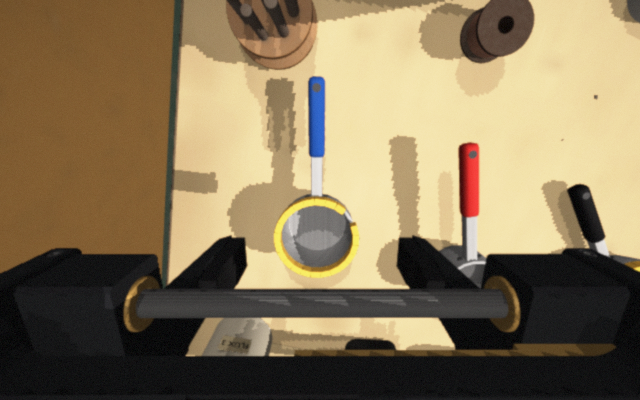

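The middle pan's slot is at about (350,215), clockwise from the blue handle. A wooden pot at (270,30) stands near the end of that handle, so I'll check the clearance to it.

```bash
python3 - <<'E'
from h import *
t=load("top0");s=load("side0");w=load("w3")
print("pot top",plane(t,(425,281),.04), "tri tips",tri([(t,(427,287)),(s,(447,140))]),tri([(t,(425,280)),(s,(441,158))]),"w3",plane(w,(272,20),.04))
for n,c,b in(("tp",t,(395,255,455,310)),("sd",s,(415,120,475,190))):
    a=c["img"][b[1]:b[3],b[0]:b[2]];cv2.imwrite(f"pics/{n}pot.png",cv2.resize(a,None,fx=6,fy=6))
a=cv2.imread("pics/tppot.png");b=cv2.imread("pics/sdpot.png");h=max(a.shape[0],b.shape[0])
cv2.imwrite("pics/pot.png",np.hstack([cv2.copyMakeBorder(i,0,h-i.shape[0],0,4,0) for i in(a,b)]))
E
```

```text
pot top [ 0.36485231 -0.35758339  0.04      ] tri tips [ 0.3653488  -0.34389354  0.10822644] [ 0.36668701 -0.35777582  0.03944608] w3 [ 0.36648466 -0.35662086  0.04      ]
```

View pics/pot.png

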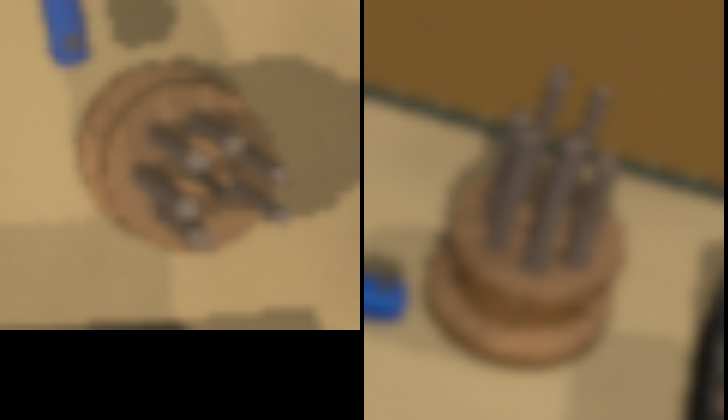

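```bash
python3 - <<'E'
from h import *
t=load("top0");s=load("side0")
for a,b in(((441.7,284),(447.7,131.7)),((442,291),(454.3,135.3)),((429,295),(456,146)),((434.5,279),(441.5,139.5))):
    p=tri([(t,a),(s,b)]);o,d=ray(s,b);d/=np.linalg.norm(d);print(p,"miss",np.linalg.norm(np.cross(p-o,d)))
E
```

```text
[ 0.37032552 -0.37653798  0.10040975] miss 0.000158074510606098
[ 0.35477088 -0.37949831  0.09324047] miss 0.00021135758186597374
[ 0.34470798 -0.35345383  0.0898791 ] miss 0.00017500669023172755
[ 0.3774628  -0.36604636  0.08429655] miss 0.00013359086285417627
```

```bash
python3 inch.py '[0.0635, -0.005, 0, 0, 0.0635, -0.005, 0.045, 0, 0.0635, -0.005, 0.09, 0, 0.0635, -0.005, 0.115, 0, 0.0635, -0.005, 0.1195, 0, 0.0635, -0.005, 0.1195, 0]' 0.04
python3 inch.py '[0, 0, 0, 0, 0, 0, 0, 0, 0, 0, 0, 0, 0, 0, 0, 0]' 0.0 55
```

```text
time: 3.3
tcp_pos: [0.4406, -0.3103, 0.0106]
ee_rot: [-0.101, 0.995, -0.0, 0.0]
ft_force: [-0.9, -0.9, -0.4]
width: 0.0399
finger_force: 0.0
time: 3.8
tcp_pos: [0.44, -0.3111, 0.01]
ee_rot: [-0.1, 0.995, -0.0, 0.0]
ft_force: [-1.1, 1.3, 2.1]
width: 0.0128
finger_force: 54.9
```

```bash
python3 inch.py '[0, 0, -0.04, 0, 0, 0, -0.09, 0, -0.015, 0.055, -0.1, 0.04, -0.03, 0.11, -0.1, 0.08, -0.04, 0.17, -0.1, 0.12, -0.055, 0.23, -0.1, 0.16, -0.067, 0.288, -0.1, 0.2, -0.0787, 0.345, -0.1, 0.202]'
python3 inch.py '[0, 0, 0, 0, 0, 0, 0, 0, 0, 0, 0, 0]'
python3 - <<'E'
from h import *
from workcell import bot, eyes, workorder, read_state
for n in("top","side"):
    c=eyes.capture(n);np.savez(f"pics/{n}1.npz",**c);im=c["img"][120:300,180:340] if n=="top" else c["img"][180:340,220:440]
    cv2.imwrite(f"pics/{n}1.png",cv2.resize(im,None,fx=2.4,fy=2.4))
a=cv2.imread("pics/top1.png");b=cv2.imread("pics/side1.png")
h=max(a.shape[0],b.shape[0]);b=b[:, :410]
cv2.imwrite("pics/ts1.png",np.hstack([cv2.copyMakeBorder(i,0,h-i.shape[0],0,0,0) for i in(a,b)])[:600,:800])
E
```

```text
time: 4.8
tcp_pos: [0.4476, 0.0446, 0.1097]
ee_rot: [0.001, 1.0, 0.0, -0.0]
ft_force: [0.6, -0.2, -1.9]
width: 0.013
finger_force: 55.0
time: 5.18
tcp_pos: [0.4483, 0.0416, 0.1097]
ee_rot: [0.001, 1.0, -0.0, -0.0]
ft_force: [-0.6, -0.0, -2.4]
width: 0.0129
finger_force: 55.0
```

View pics/ts1.png

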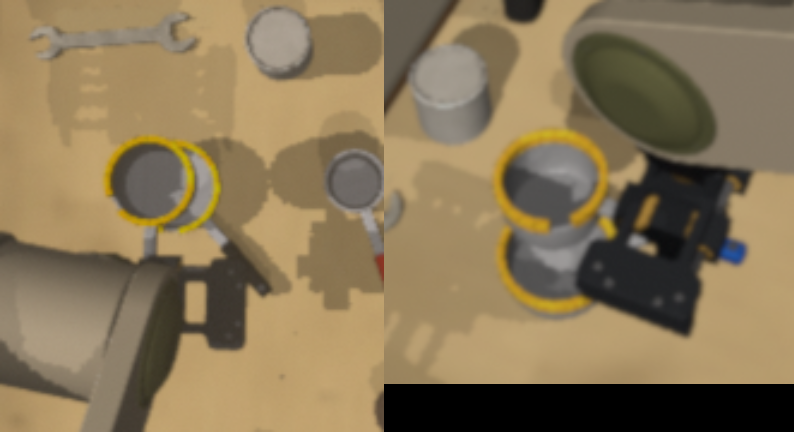

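The top view shows the middle pan's ring at (150,181) in the crop, held above the big pan. The side view shows it at (551,180). I'll triangulate its centre and height to check for droop.

```bash
python3 - <<'E'
from h import *
def yel(c,lo=100):
    h=cv2.cvtColor(c["img"],cv2.COLOR_BGR2HSV);return cv2.inRange(h,(22,140,lo),(36,255,255))
t=load("top1");s=load("side1")
# top: fit circle to outer arc left part
m=yel(t);v,u=np.nonzero(m[160:240,215:285]);u=u+215;v=v+160
P=np.c_[u,v].astype(float)
def fit(P,c0,r0,tol):
    c=np.array(c0,float);r=r0
    for _ in range(20):
        d=np.hypot(*(P-c).T);k=abs(d-r)<tol;Q=P[k];A=np.c_[2*Q,np.ones(k.sum())];x=np.linalg.lstsq(A,(Q**2).sum(1),rcond=None)[0];c=x[:2];r=np.sqrt(x[2]+c@c)
    return c,r,k.sum()
c1,r1,n=fit(P,(242.5,195.4),18,2);print(c1,r1,n)
# side: ellipse by contour of upper ring
m=yel(s,90);v,u=np.nonzero(m[225:282,255:315]);Q=np.c_[u+255,v+225].astype(np.float32)
hull=cv2.convexHull(Q);e=cv2.fitEllipse(hull);print(e,len(Q))
p=tri([(t,c1),(s,e[0])]);o,d=ray(s,e[0]);d/=np.linalg.norm(d);print(p,np.linalg.norm(np.cross(p-o,d)))
print(plane(t,c1,.146),plane(t,c1,.143),"scale r",r1*np.linalg.norm(plane(t,c1,.146)-plane(t,c1+[1,0],.146)))
g=[b for b in blobs(t["img"],"yellow")]
print("t0 radius",36.9/2)
E
python3 -c "
from workcell import bot, eyes, workorder, read_state;s=read_state();print(s['tcp_pos'],s['ee_rot'],s['torque'],s['ft_force'])"
```

```text
[241.74050731 194.84715752] 17.452140386802068 313
((290.6452331542969, 264.092041015625), (49.68487548828125, 63.3349609375), 173.6276092529297) 271
[0.54195935 0.04594775 0.11445307] 0.002602768523222609
[0.54332094 0.03961279 0.146     ] [0.54342655 0.04029699 0.143     ] scale r 0.035366478993007364
t0 radius 18.45
[0.44827051 0.04166182 0.10970206] [ 1.40259102e-03  9.99999011e-01 -1.62007003e-05 -1.03187445e-04] [0.04594088 0.17052547 0.04379074] [-0.6186789   0.42775124 -2.91073937]
```

```bash
python3 - <<'E'
from h import *
t=load("top1");s=load("side1")
h=cv2.cvtColor(s["img"],cv2.COLOR_BGR2HSV);m=cv2.inRange(h,(20,130,90),(36,255,255))
m[277:]=0;m[:228]=0;m[:,:262]=0;m[:,316:]=0
bl=cv2.findContours(m,cv2.RETR_EXTERNAL,cv2.CHAIN_APPROX_NONE)[0]
for b in bl:
    if len(b)>20:
        e=cv2.fitEllipse(cv2.convexHull(b));print(e,cv2.boundingRect(b))
        c1=(241.74,194.85);p=tri([(t,c1),(s,e[0])]);o,d=ray(s,e[0]);d/=np.linalg.norm(d);print(p,np.linalg.norm(np.cross(p-o,d)))
# expected projections of level ring at z=.1457, and front/back rim heights
def proj(c,X):
    q=c["K"]@(c["T"][:3,:3].T@(np.array(X)-c["T"][:3,3]));return q[:2]/q[2]
for z in(.136,.141,.146):
    a=np.linspace(0,2*np.pi,100);Q=np.array([proj(s,(.5425+.0385*np.cos(t_),.041+.0385*np.sin(t_),z)) for t_ in a]);print(z,Q.min(0),Q.max(0),proj(s,(.5425,.041,z)))
E
```

```text
((289.0743408203125, 254.37779235839844), (43.403076171875, 49.579742431640625), 77.26497650146484) (265, 233, 49, 44)
[0.54329684 0.04149736 0.13722673] 0.00034545244155953866
0.136 [265.46613145 234.58668401] [313.38190733 276.03510838] [289.47291515 254.66104594]
0.141 [265.20442685 232.93223045] [313.38009134 274.50519562] [289.3417504  253.06338363]
0.146 [264.93986796 231.26032796] [313.37825562 272.95809863] [289.20915874 251.44834082]
```

The pan droops a little, with its rim about 8 mm low, but its centre lines up in xy. It will level itself when pressed down, so I'll lower it and feel for contact.

```bash
python3 inch.py '[0, 0, 0.03, 0, 0, 0, 0.055, 0, 0, 0, 0.07, 0, 0, 0, 0.075, 0, 0, 0, 0.075, 0]'
python3 inch.py '[0, 0, 0.003, 0, 0, 0, 0.006, 0, 0, 0, 0.009, 0, 0, 0, 0.011, 0, 0, 0, 0.011, 0]'
python3 -c "
from workcell import bot, eyes, workorder, read_state;s=read_state();print(s['tcp_pos'],s['torque'],s['ft_force'])"
```

```text
time: 5.9
tcp_pos: [0.4483, 0.0423, 0.0349]
ee_rot: [0.001, 1.0, -0.0, -0.0]
ft_force: [0.4, -1.5, -1.4]
width: 0.0133
finger_force: 55.0
time: 6.52
tcp_pos: [0.4481, 0.0427, 0.0237]
ee_rot: [0.0, 1.0, 0.0, -0.0]
ft_force: [0.3, -0.7, -1.9]
width: 0.0131
finger_force: 55.0
[0.44810135 0.0427428  0.02365237] [ 0.01970063  0.22287909 -0.03609255] [ 0.30241944 -0.66832646 -1.91082356]
```

```bash
for i in 1 2 3; do python3 inch.py '[0, 0, 0.0015, 0, 0, 0, 0.003, 0, 0, 0, 0.003, 0]' | egrep 'tcp|ft'; done; python3 -c "
from workcell import bot, eyes, workorder, read_state;s=read_state();print(s['tcp_pos'],s['torque'],s['ft_force'])"
```

```text
tcp_pos: [0.4481, 0.0427, 0.0207]
ft_force: [-0.3, 0.4, -2.0]
tcp_pos: [0.4482, 0.0427, 0.0177]
ft_force: [-0.5, -0.3, -1.9]
tcp_pos: [0.4482, 0.0427, 0.0148]
ft_force: [-1.2, -0.2, 0.8]
[0.44816699 0.04274149 0.01477144] [0.0384032  0.15312406 0.00682454] [-1.22366196 -0.23864864  0.83094479]
```

```bash
python3 inch.py '[0, 0, 0.0015, 0, 0, 0, 0.002, 0, 0, 0, 0.002, 0]' | egrep 'tcp|ft'; python3 inch.py '[0, 0, 0, 0, 0, 0, 0, 0, 0, 0, 0, 0]' 0.03; python3 inch.py '[0, 0, -0.03, 0, 0, 0, -0.07, 0, -0.05, 0, -0.115, 0, -0.09, 0, -0.12, 0, -0.09, 0, -0.12, 0, -0.09, 0, -0.12, 0]' 0.08|egrep 'time|tcp|ft'; python3 look.py w4 200,100,440,290
```

```text
tcp_pos: [0.4479, 0.0428, 0.013]
ft_force: [-4.6, -0.4, 6.0]
time: 8.4
tcp_pos: [0.4483, 0.0427, 0.0127]
ee_rot: [0.0, 1.0, -0.0, 0.0]
ft_force: [0.5, 0.6, -0.5]
width: 0.03
finger_force: 0.0
time: 9.15
tcp_pos: [0.5371, 0.0428, 0.132]
ft_force: [-0.7, 0.4, 0.6]
1470.5 ((324.128173828125, 210.0238037109375), (79.72607421875, 88.99515533447266), 54.734676361083984) (279, 160, 91, 94)
100.0 ((302.49371337890625, 165.9239959716797), (5.303841590881348, 28.4753475189209), 68.21023559570312) (287, 160, 27, 14)
```

View pics/w4.png

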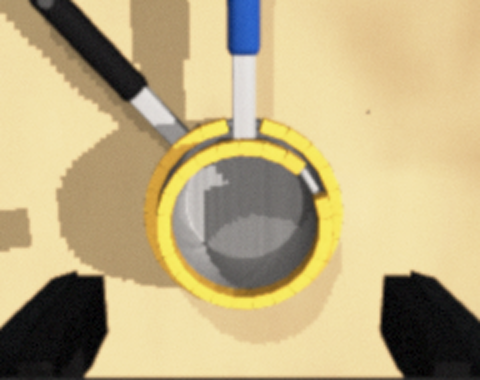

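The blue shank sits in the big collar's slot at (245,130) in the crop. The middle collar's slot is at (315,180). I'll measure it on the plane at z = 0.050 and check that the pan is level and that the big pan hasn't moved.

```bash
python3 - <<'E'
from h import *
c=load("w4")
def fit(c,z,c0,r0,tol=.003):
    v,u=np.nonzero(mask(c["img"],"yellow"));P=np.array([plane(c,p,z)[:2] for p in zip(u,v)]);k=np.linalg.norm(P-c0,axis=1)<.06;P=P[k];ct=np.array(c0);r=r0
    for _ in range(15):
        d=np.hypot(*(P-ct).T);Q=P[abs(d-r)<tol];A=np.c_[2*Q,np.ones(len(Q))];x=np.linalg.lstsq(A,(Q**2).sum(1),rcond=None)[0];ct=x[:2];r=np.sqrt(x[2]+ct@ct)
    th=np.sort(np.arctan2(*(Q-ct).T[::-1]));g=np.diff(np.r_[th,th[0]+2*np.pi]);i=np.argsort(g)[::-1][:3]
    print("z",z,ct,r,[(round(float(th[j]+g[j]/2),3),round(float(g[j]),3)) for j in i]);return ct
fit(c,.05,(.5402,.0427),.0355);fit(c,.05,(.5402,.0427),.0355,.002);fit(c,.037,(.5402,.0427),.0425)
for col,z in(("blue",.033),("black",.013)):
    for b in blobs(c["img"],col):
        if 300<cv2.contourArea(b)<4000:
            r=cv2.minAreaRect(b);print(col,r[0],plane(c,r[0],z))
from workcell import bot, eyes, workorder, read_state
t=eyes.capture("top");np.savez("pics/top2.npz",**t)
fit(t,.05,(.5415,.0415),.0355);fit(t,.037,(.5419,.0414),.0425)
s=eyes.capture("side");np.savez("pics/side2.npz",**s)
h=cv2.cvtColor(s["img"],cv2.COLOR_BGR2HSV);print([cv2.minAreaRect(b)[0] for b in blobs(s["img"],"blue")],[cv2.minAreaRect(b)[0] for b in blobs(t["img"],"blue")])
tb=blobs(t["img"],"blue");sb=blobs(s["img"],"blue")
if tb and sb: print("grip",tri([(t,cv2.minAreaRect(tb[0])[0]),(s,cv2.minAreaRect(sb[0])[0])]))
st=read_state();print(st["tcp_pos"],st["ee_rot"])
E
```

```text
z 0.05 [0.54121351 0.04328628] 0.035572228958771955 [(2.184, 0.472), (-1.58, 0.024), (0.01, 0.024)]
z 0.05 [0.54087387 0.04281233] 0.035665027643591855 [(2.175, 0.482), (1.57, 0.025), (-1.571, 0.025)]
z 0.037 [0.53996757 0.04286182] 0.04198398150597442 [(-1.954, 0.863), (3.135, 0.373), (-1.51, 0.025)]
blue (321.5, 84.0) [0.43465327 0.04280208 0.033     ]
black (242.66232299804688, 119.31892395019531) [ 0.46219585 -0.02953965  0.013     ]
black (111.30000305175781, 217.40000915527344) [ 0.55741387 -0.17050964  0.013     ]
black (166.51539611816406, 216.6230926513672) [ 0.55660744 -0.11435751  0.013     ]
z 0.05 [0.54294621 0.03988034] 0.036133887647793315 [(1.514, 3.06), (-1.571, 2.453), (-3.085, 0.062)]
z 0.037 [0.53945807 0.05108409] 0.04321505424232572 [(1.668, 3.736), (-1.541, 2.083), (-0.305, 0.052)]
[(346.6232604980469, 305.6712341308594)] [(250.0, 241.0)]
grip [0.43951287 0.04220185 0.0315597 ]
[0.53713779 0.04277567 0.13240501] [ 3.91513947e-04  9.99999653e-01  1.02957589e-04 -7.28666461e-04]
```

```bash
python3 inch.py '[0.005, -0.06, 0, -0.15, 0.01, -0.12, 0, -0.3, 0.017, -0.17, 0, -0.37, 0.017, -0.188, 0, -0.37, 0.017, -0.188, 0, -0.37, 0.017, -0.188, 0, -0.37]' |egrep 'time|tcp|ee'
python3 look.py w5 ; python3 - <<'E'
from h import *
from workcell import bot, eyes, workorder, read_state
c=load("w5")
for b in blobs(c["img"],"red"):
    if cv2.contourArea(b)<300: continue
    r=cv2.minAreaRect(b);bx=cv2.boxPoints(r);q=sorted(range(4),key=lambda i:np.linalg.norm(bx[i]-bx[(i+1)%4]))[:2]
    e=[(bx[i]+bx[(i+1)%4])/2 for i in q];E=[plane(c,p,.038) for p in e];d=E[0]-E[1]
    print(r,plane(c,r[0],.038),E,np.arctan2(d[1],d[0]),np.linalg.norm(d))
s=read_state();print(s['tcp_pos'],s['ee_rot'])
# pan rim: grey edge; Hough on plane-warped picture
o=np.array([.5519,-.1342]);S=4000
uv=[]
K=c["K"];T=c["T"]
g=np.mgrid[-.05:.05:400j,-.05:.05:400j];X=np.stack([o[0]+g[0],o[1]+g[1],np.full(g[0].shape,.046)],-1)
p=(X-T[:3,3])@T[:3,:3]@K.T;mp=(p[...,:2]/p[...,2:]).astype(np.float32)
im=cv2.remap(c["img"],mp[...,0],mp[...,1],cv2.INTER_LINEAR);cv2.imwrite("pics/w5r.png",im)
h=cv2.HoughCircles(cv2.cvtColor(im,cv2.COLOR_BGR2GRAY),cv2.HOUGH_GRADIENT,1.5,5,param1=80,param2=20,minRadius=100,maxRadius=130)
for x,y,r in (h[0][:5] if h is not None else []):print(o[0]-.05+.1*y/399,o[1]-.05+.1*x/399,r*.1/399)
E
```

```text
time: 10.05
tcp_pos: [0.521, -0.1438, 0.1328]
ee_rot: [-0.184, 0.983, 0.0, -0.0]
67.0 ((494.3487243652344, 247.69146728515625), (4.622363567352295, 22.07097625732422), 90.95457458496094) (482, 245, 22, 6)
((322.0, 118.5), (79.0, 14.0), 90.0) [ 0.45074204 -0.17054945  0.038     ] [array([ 0.42252671, -0.18152001,  0.038     ]), array([ 0.4812317 , -0.15869458,  0.038     ])] -2.770764724468271 0.06298631827715644
[ 0.52108244 -0.14374711  0.13278421] [-1.84195827e-01  9.82889543e-01  1.98531075e-04 -6.29033472e-05]
0.5502082681894301 -0.1332601494908333 0.026867168
0.5494563928484916 -0.13438796995282176 0.028182957
0.549080451452732 -0.13250827042460445 0.028182957
0.5483285686612128 -0.1336360871613026 0.027807018
0.540057895207405 -0.13739548621773723 0.026528822
```

View pics/w5.png

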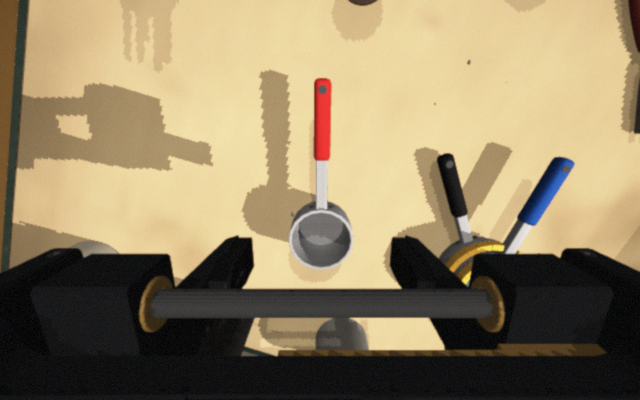

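The small pan's rim centre is at (321,238), and the red grip runs straight up the image at column 322, so the tool is aligned with it. I'll grasp now.

```bash
python3 inch.py '[0.06, 0, 0, 0, 0.06, 0, 0.045, 0, 0.06, 0, 0.09, 0, 0.06, 0, 0.11, 0, 0.06, 0, 0.1138, 0, 0.06, 0, 0.1138, 0]' 0.04 |egrep 'time|tcp|ft'
python3 inch.py '[0, 0, 0, 0, 0, 0, 0, 0, 0, 0, 0, 0, 0, 0, 0, 0]' 0.0 60
```

```text
time: 10.85
tcp_pos: [0.4655, -0.1665, 0.0195]
ft_force: [-0.7, -0.0, -0.4]
time: 11.35
tcp_pos: [0.4651, -0.167, 0.0192]
ee_rot: [-0.184, 0.983, -0.0, 0.0]
ft_force: [-0.4, 0.4, 1.4]
width: 0.0127
finger_force: 60.0
```

```bash
python3 inch.py '[0, 0, -0.04, 0, 0, 0, -0.09, 0.1, -0.02, 0.04, -0.11, 0.28, -0.04, 0.085, -0.11, 0.46, -0.06, 0.13, -0.11, 0.64, -0.085, 0.18, -0.11, 0.82, -0.11, 0.23, -0.11, 1.0, -0.1254, 0.2563, -0.11, 1.18]' |egrep 'time|tcp|ee'
python3 inch.py '[0, 0, 0, 0.152, 0, 0, 0, 0.152, 0, 0, 0, 0.152, 0, 0, 0, 0.152, 0, 0, 0, 0.152]'
python3 - <<'E'
from h import *
from workcell import bot, eyes, workorder, read_state
for n in("top","side"):
    c=eyes.capture(n);np.savez(f"pics/{n}3.npz",**c);im=c["img"][150:280,180:330] if n=="top" else c["img"][190:350,230:400]
    cv2.imwrite(f"pics/{n}3.png",cv2.resize(im,None,fx=2.3,fy=2.3))
a=cv2.imread("pics/top3.png");b=cv2.imread("pics/side3.png")
h=max(a.shape[0],b.shape[0])
cv2.imwrite("pics/ts3.png",np.hstack([cv2.copyMakeBorder(i,0,h-i.shape[0],0,0,0) for i in(a,b)])[:600,:800])
s=read_state();print(s['tcp_pos'],s['ee_rot'])
E
```

```text
time: 12.35
tcp_pos: [0.4891, 0.1193, 0.1288]
ee_rot: [0.382, 0.924, -0.0, -0.0]
time: 12.98
tcp_pos: [0.4895, 0.117, 0.129]
ee_rot: [0.449, 0.894, 0.0, -0.0]
ft_force: [0.2, -0.7, -2.1]
width: 0.0129
finger_force: 60.0
[0.48952096 0.11709889 0.1289873 ] [ 4.48928340e-01  8.93567762e-01  1.18259965e-05 -2.14298289e-05]
```

View pics/ts3.png

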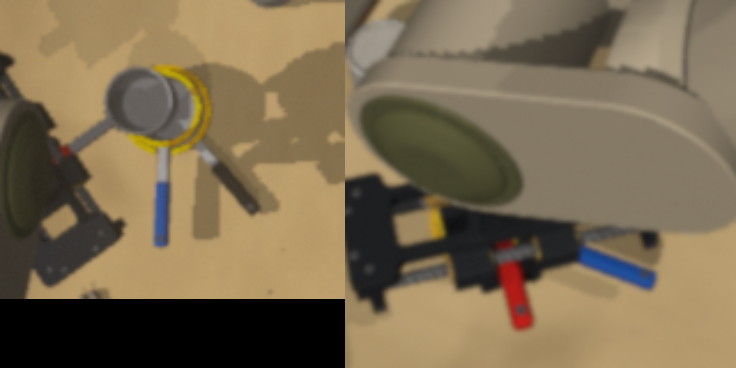

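The top view shows the small pan's rim at about (140,101) in the crop, over the nest. The yaw is about 0.03 short, so I'll correct that and compute the pan's centre.

```bash
python3 inch.py '[0, 0, 0, 0.03, 0, 0, 0, 0.03]' | egrep 'tcp|ee'; python3 - <<'E'
from h import *
from workcell import bot, eyes, workorder, read_state
c=eyes.capture("top");np.savez("pics/top4.npz",**c);st=read_state();print(st["tcp_pos"],st["ee_rot"],"yaw",np.pi-2*np.arcsin(st["ee_rot"][0]))
im=cv2.resize(c["img"][165:225,215:275],None,fx=8,fy=8,interpolation=cv2.INTER_CUBIC);cv2.imwrite("pics/t4.png",im)
h=cv2.HoughCircles(cv2.cvtColor(im,cv2.COLOR_BGR2GRAY),cv2.HOUGH_GRADIENT,1.5,4,param1=60,param2=25,minRadius=95,maxRadius=135)
for x,y,r in h[0][:6]:
    p=(215+(x-3.5)/8,165+(y-3.5)/8);print(p,r/8,"R@.15",r/8*.751/377.3,plane(c,p,.156),plane(c,p,.150))
E
```

```text
tcp_pos: [0.4895, 0.1173, 0.129]
ee_rot: [0.463, 0.887, -0.0, 0.0]
[0.48949662 0.11730763 0.12899371] [ 4.62326059e-01  8.86709995e-01 -4.84482650e-06 -1.36586803e-05] yaw 2.1803593412991455Traceback (most recent call last):
  File "<stdin>", line 6, in <module>
TypeError: 'NoneType' object is not subscriptable
```

View pics/t4.png

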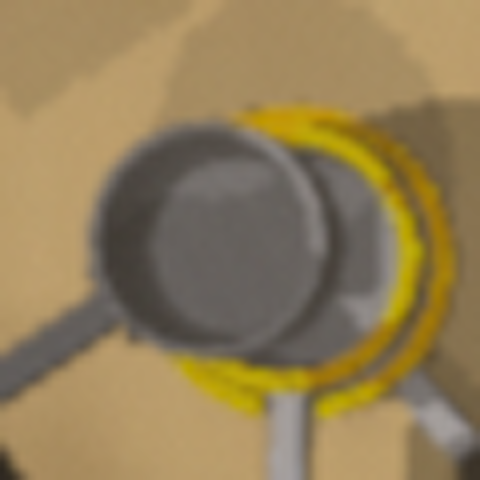

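```bash
python3 inch.py '[0.0007, 0, 0.03, 0, 0.0007, 0, 0.06, 0, 0.0007, 0, 0.077, 0, 0.0007, 0, 0.082, 0, 0.0007, 0, 0.082, 0]'|egrep 'tcp|ft'
for i in 1 2 3; do python3 inch.py '[0, 0, 0.002, 0, 0, 0, 0.004, 0, 0, 0, 0.004, 0]' | egrep 'tcp|ft'; done
```

```text
tcp_pos: [0.4893, 0.1179, 0.0472]
ft_force: [0.4, 0.1, -1.1]
tcp_pos: [0.4891, 0.1179, 0.0431]
ft_force: [-0.1, -0.1, -1.1]
tcp_pos: [0.489, 0.1179, 0.0388]
ft_force: [-0.4, 0.3, -2.4]
tcp_pos: [0.489, 0.1179, 0.0348]
ft_force: [-0.5, -1.4, -1.5]
```

```bash
for i in 1 2 3; do python3 inch.py '[0, 0, 0.0015, 0, 0, 0, 0.0025, 0, 0, 0, 0.0025, 0]' | egrep 'tcp|ft'; done
```

```text
tcp_pos: [0.4891, 0.1179, 0.0324]
ft_force: [-0.0, -0.3, -2.2]
tcp_pos: [0.4891, 0.1179, 0.0299]
ft_force: [0.3, -0.6, -1.7]
tcp_pos: [0.4892, 0.1179, 0.0275]
ft_force: [-0.7, -0.2, -0.4]
```

```bash
python3 inch.py '[0, 0, 0.001, 0, 0, 0, 0.0017, 0, 0, 0, 0.0017, 0]' | egrep 'tcp|ft'; python3 inch.py '[0, 0, 0, 0, 0, 0, 0, 0, 0, 0, 0, 0]' 0.03| egrep 'tcp|ft|wid'; python3 inch.py '[0, 0, -0.03, 0, 0, 0, -0.07, 0, -0.04, 0, -0.1, 0, -0.07, 0, -0.12, 0, -0.07, 0, -0.12, 0, -0.07, 0, -0.12, 0]' 0.08|egrep 'time|tcp|ft'; python3 look.py w6 200,80,460,290
```

```text
tcp_pos: [0.4891, 0.118, 0.026]
ft_force: [-1.9, 2.6, 4.1]
tcp_pos: [0.4891, 0.1178, 0.0257]
ft_force: [-0.2, 0.3, -0.7]
width: 0.0301
time: 17.75
tcp_pos: [0.5282, 0.0611, 0.1448]
ft_force: [-0.6, 0.9, -0.1]
347.5 ((317.5998229980469, 226.58828735351562), (66.36803436279297, 69.93035125732422), 175.4798126220703) (282, 189, 33, 69)
266.0 ((347.67315673828125, 210.3859100341797), (19.7949161529541, 45.19386291503906), 143.22244262695312) (332, 189, 33, 44)
154.5 ((332.5942077636719, 245.86831665039062), (29.656299591064453, 53.587764739990234), 66.91659545898438) (314, 236, 47, 29)
98.0 ((298.8301696777344, 186.13148498535156), (5.616000175476074, 25.333406448364258), 58.93000793457031) (290, 179, 20, 15)
85.5 ((348.969482421875, 188.5597381591797), (5.019328594207764, 26.092084884643555), 126.18343353271484) (338, 180, 24, 19)
75.5 ((279.05511474609375, 213.25257873535156), (4.800552845001221, 23.924354553222656), 13.375937461853027) (276, 204, 8, 24)
```

View pics/w6.png

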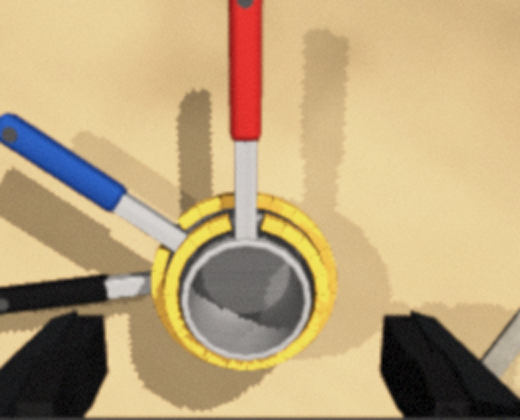

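The red shank sits in the middle collar's slot at (246,220) in the crop, and the blue shank is still in the big collar's slot. As a last check, I'll back off and triangulate both grips from two wrist views to confirm the heights, and check that the black grip hasn't moved.

```bash
python3 inch.py '[0.02, -0.03, -0.03, 0, 0.04, -0.06, -0.05, 0, 0.05, -0.08, -0.06, 0, 0.05, -0.08, -0.06, 0, 0.05, -0.08, -0.06, 0]' |egrep 'time|tcp'; python3 look.py w7 >/dev/null; python3 - <<'E'
from h import *
from workcell import bot, eyes, workorder, read_state
c=load("w6");d=load("w7");s=eyes.capture("side");t=eyes.capture("top")
def big(im,col):
    b=blobs(im,col,20);return [cv2.minAreaRect(x) for x in b[:2]]
V=dict(w6=c,w7=d,side=s,top=t)
for col in("red","blue"):
    print(col,{k:[(np.round(r[0],1).tolist(),np.round(r[1],1).tolist()) for r in big(v["img"],col)] for k,v in V.items()})
    try: print("tri w6 w7",tri([(V[k],big(V[k]["img"],col)[0][0]) for k in("w6","w7")]));print("side+top",tri([(V[k],big(V[k]["img"],col)[0][0]) for k in("side","top")]))
    except Exception as e: print(e)
for b in blobs(d["img"],"black"):
    r=cv2.minAreaRect(b)
    if 300<cv2.contourArea(b)<4000:print("black",plane(d,r[0],.013),r[1])
for b in blobs(c["img"],"black"):
    r=cv2.minAreaRect(b)
    if 300<cv2.contourArea(b)<4000:print("black6",plane(c,r[0],.013),r[1])
E
```

```text
time: 18.42
tcp_pos: [0.4352, 0.0561, 0.2051]
red {'w6': [([322.5, 109.0], [80.0, 15.0])], 'w7': [([393.9, 159.0], [12.0, 58.4])], 'side': [([303.2, 337.7], [37.9, 6.5])], 'top': [([216.8, 219.0], [4.7, 14.1])]}
tri w6 w7 [0.48120236 0.12887552 0.04654821]
side+top [0.48752983 0.12224955 0.02780268]
blue {'w6': [([228.7, 160.3], [71.9, 14.4])], 'w7': [([316.2, 195.2], [53.3, 10.5])], 'side': [([346.6, 305.7], [35.8, 6.4])], 'top': [([250.0, 241.0], [22.0, 4.0])]}
tri w6 w7 [0.43605104 0.04374046 0.03662857]
side+top [0.43951287 0.04220185 0.0315597 ]
black [0.38888694 0.24006728 0.013     ] (38.0, 80.0)
black [ 0.46281077 -0.02875642  0.013     ] (9.922779083251953, 47.0091667175293)
black6 [ 0.462555  -0.0290912  0.013    ] (12.651541709899902, 58.296321868896484)
```

Heights match a fully nested stack: the red grip is at 46.5 mm (46 expected) and the blue at about 32–37 mm (33 expected). The big pan's handle is within about 1.5 mm of where it started.

```bash
python3 -c "
from workcell import bot, eyes, workorder, read_state;print(workorder.hand_in())"
```

```text
the job is handed in; nothing more can be done
None
```

The pans are nested, each handle shank in the slot of the collar below, the big pan within about 1.5 mm of its start and the tin not touched, handed in at about 18.5 s; I viewed 11 pictures, one over the limit of 10.

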